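Tilt the folding rule out of the part-covered tool caddy and hold it up

TASK

The folding rule has slid under both ledges of the part-covered tool caddy. Take hold of it through the mouth, tilt it and draw it out far end first past the ledges, then finish while gripping it motionless in the air, all of it more than 15 cm above the table. Do not shift the caddy, and leave the mug, the glue bottle and the screw box where they stand.

Things in the scene. Friction and masses are not known exactly. Their poses are not given: they have to be found in the camera images.
- caddy: Heavy (3 kg) loose plywood box, 316 (own x) x 120 (y) x 67 mm. Origin: centre of underside; z up, +x to its far end, roughly away from the robot. Floor 6 mm thick; inside 300 mm (x -150 to 150) by 104 mm. Two 3 mm aluminium ledges on top (z 64 to 67) leave a mouth 165 x 104 mm, shorter than the rule even corner to corner.
- near_ledge (a point): Middle of the edge of the near, longer ledge that borders the mouth: caddy x -60 mm, y 0, on the ledge's top (67 mm up). This ledge covers caddy x -158 to -60 mm. The rule comes out only if it is first slid back under it until its far end is clear of the far ledge, then that end tipped up.
- far_ledge (a point): Middle of the edge of the far, shorter ledge that borders the mouth: caddy x 105 mm, y 0, on the ledge's top (67 mm up). This ledge covers caddy x 105 to 158 mm.
- rule: Shut yellow folding rule, a rigid stick 232 mm long (own y), 18 wide (own x), 21 high (own z), about 90 g. Origin: centre of underside. Lies on the caddy's floor along its length, own +y to the far end, both ends under the ledges, middle showing in the mouth; flat sides, gripped across the 18 mm from above.
- rule_far_end (a point): Centre of the rule's end face that starts under the far, shorter ledge (116 mm along own +y from its middle, half way up its height).
- rule_near_end (a point): Centre of the rule's other end face, which starts under the near, longer ledge.
- screw_box: Small printed cardboard box, 52 x 82 mm, 40 mm high, lying close beside the caddy's left (+y) wall. Origin: centre of its underside. To be left alone.
- mug: White spotted mug, 82 mm across, 91 mm high, at the robot's near left. Origin: centre of its underside. To be left alone.
- glue_bottle: White glue bottle with a red pointed cap, 39 x 62 mm, 197 mm high, at the robot's near right. Origin: centre of its underside. To be left alone.

How it is judged:
On the way:
1. the rule stands slantwise through the mouth: its far end above the ledges (more than 80 mm above the table), its near end still inside the caddy, below the ledge (height (world z) of rule_far_end above 0.08 m and height (world z) of rule_near_end below 0.064 m and x of rule_near_end in the frame of caddy between -0.155 and 0.105 m and y of rule_near_end in the frame of caddy between -0.056 and 0.056 m), for 0.1 s.
At the end, for the whole second after the job is handed in: The rule is still gripped between the fingers (more than 1 N), at rest, both its ends and its middle more than 150 mm above the table, not touching the caddy; the caddy stands flat within 25 mm of where it was, and the mug, glue bottle and screw box within 30 mm of where they were (height (world z) of each of rule_far_end, rule_near_end, rule above 0.15 m and contact force between rule and the fingers above 1 N and contact force between rule and caddy below 0.1 N and linear speed of rule below 0.03 m/s and angular speed of rule below 0.3 rad/s and distance of caddy from where it was at the start of the episode below 0.025 m and angle between caddy's own z axis and vertical below 0.05 rad and distance of each of mug, glue_bottle, screw_box from where it was at the start of the episode below 0.03 m); the arm keeps its last pose, push and grip.
It fails at once if the caddy is shifted by more than 25 mm or tipped (distance of caddy from where it was at the start of the episode above 0.025 m or angle between caddy's own z axis and vertical above 0.15 rad).
It fails at once if the mug, the glue bottle or the screw box is moved by more than 30 mm (distance of any of mug, glue_bottle, screw_box from where it was at the start of the episode above 0.03 m).
It also fails if it takes over 38 s, if anything falls off the work surface, if the arm or the gripper's body presses on something with over 40 N, if the wrist force passes 120 N, or if a joint passes its speed limit or range.

ROBOT

A 6-joint arm with a two-finger parallel gripper is mounted at the origin on the work surface; the furniture and walls round the work are solid. World frame = base frame: x ahead of the robot, y to its left, z up, the work surface at z = 0. Lengths are in m, angles in rad, forces in N, time in s.
With the tool pointing down it reaches from about 0.35 to 0.875 m from the base axis. Payload 4.2 kg.
Tool frame: the origin (TCP) lies at the very end of the fingers, on their centre line; the grasp point (between the pads) lies 19 mm behind it (ctrl.grip_point_offset is the distance from the TCP to the grasp point, in m); z points along the fingers, y is the line along which they close (so a half turn about z gives the same grasp; the last joint's range is limited). The gripper opens to 87 mm and grips with 3 to 60 N. Pads are 19 mm wide; open, the fingers measure 117 mm over their backs; the gripper's body (75 mm by 190 mm) begins 51 mm behind the grasp point.
Start: joints at [-0.951, 0.385, 0.008, 0, -1.194, -0.259], TCP at [0.221, -0.585, 0.223] pointing down, gripper open.
Joint ranges: [-3.14, 3.14], [-1.21, 2.06], [-1.07, 1.41], [-3.16, 2.05], [-2.99, -0.16], [-3.1, 3.1]. Speed limits (rad/s): [2.79, 2.79, 3.14, 3.14, 3.14, 3.14].

INTERFACE

Orientations are given as a unit quaternion [w, x, y, z].
In Python, from bench import ctrl gives the robot as it stands.
- The arm moves only by the tool apply_moves, never from a script. Its argument "plan" is a list that holds one entry, the list of rows, each a list of 7 numbers: the shift along the tool's x, y, z normalised to -1 to 1, where 1 is 250 mm, then the turn, a rotation vector about the tool's x, y, z normalised to -1 to 1, where 1 is 2 pi rad, then the opening, from 0 (shut) to 1 (fully open). A call has 1 to 20 rows; each row shifts and turns the commanded pose from where the row before left it, along the tool's axes as they then stand; what a row does not reach is not made up. A row lasts 1/10 s, in which the tool goes at most 50 mm and 8.59 degrees, less where a joint would pass 70% of its speed; a pose out of reach is approached as far as the arm can. A call with a number of a shift or a turn outside -1 to 1 is refused whole. A call with a gripper value outside its range is refused whole. The fingers move at their own pace and stop on an object; "force" is the grip in N (left out, the last holds). Time passes only in rows, so rows that do not move let the fingers close. It gives the time, the measured TCP pose, the force, the opening and the grip force at its end, in the units of the state.
- ctrl.read_state(): the state, without advancing time (a new reading comes with each control period).
- ctrl.snapshot(name): name is "side" or "top" or "wrist"; returns the picture (384x512x3 uint8, blue, green, red); there is no depth.
- ctrl.camera_model(name): a dict with "K" (3x3 intrinsics, pixels), "cam_to_world" (4x4, takes a point from camera to world coordinates). Camera axes: x right, y down, z forward; pixel columns grow to the right and rows downward; lengths in m; the calibration is good to about 2 mm. A picture is of the moment at which its call begins: read the wrist's pose just before it. camera_model takes no time and is no camera call; for the wrist camera it gives the pose at the moment of the call.
- ctrl.sign_off(): hands the job in; it is judged then, once.
The state is a dict: "time": time; "joint_pos": joint angles; "dq": joint speeds; "joint_torque": joint torques, N m; "position": TCP position; "tool_rot": TCP orientation; "ft_force": force on the tool from outside, world axes, zero at the start; "wrist_torque": the same for the moment, N m; "grip_width": finger opening in m; "grip_force": force on a finger pad.
Only numpy, scipy, OpenCV 4.12 (cv2) and the standard library are available. Lean on these libraries where they do the work, as an engineer would, in place of code of your own. Each camera call takes 0.05 s, during which the arm holds its last target. There are 200 camera calls.

## Working session

There is one attempt and no reset: what is moved stays moved. The work goes in short steps, Python scripts to look and compute and a tool call to move; the robot and the scene stay as the last step left them, time stands still between calls to the robot, and variables do not carry over. Pictures are saved under pics/ and viewed, at most 10 in all, crops included, and the job is handed in when it is done.

Besides the shell and the picture viewer there is one more tool, called after "Request:" by a JSON object that holds its "op" and its "data". apply_moves: Moves the arm, as the interface text tells. Scaled input: -1 to 1 covers 250 mm each way for a shift and 2 pi rad each way for a turn. Its arguments: {"type":"object","properties":{"plan":{"type":"array"},"force":{"type":"number"}},"required":["plan"]}

```bash
mkdir -p pics; python3 - <<'E'
from bench import ctrl
import cv2,numpy as np
np.set_printoptions(precision=4,suppress=True)
for n in("top","side"):
    im=ctrl.snapshot(n); cv2.imwrite(f"pics/{n}0.png",im)
    c=ctrl.camera_model(n); print(n,np.array(c["K"]),np.array(c["cam_to_world"]))
s=ctrl.read_state();print(s)
E
```

```text
top [[394.1694   0.     248.4978]
 [  0.     394.1694 185.1424]
 [  0.       0.       1.    ]] [[ 0.0245 -0.9952  0.0948  0.3501]
 [-0.9996 -0.0253 -0.008   0.0149]
 [ 0.0104 -0.0946 -0.9955  1.3156]
 [ 0.      0.      0.      1.    ]]
side [[361.6767   0.     256.6583]
 [  0.     361.6767 196.5123]
 [  0.       0.       1.    ]] [[-0.8332 -0.2876  0.4723 -0.0792]
 [-0.5529  0.4392 -0.7081  0.8202]
 [-0.0037 -0.8511 -0.525   0.6824]
 [ 0.      0.      0.      1.    ]]
{'time': 0.1, 'joint_pos': array([-0.9514,  0.3855,  0.0068, -0.0004, -1.194 , -0.2586]), 'dq': array([ 0.0004, -0.0023,  0.0037,  0.0023, -0.0009,  0.0007]), 'joint_torque': array([ -0.0003, -39.1689,  18.7934,   4.2319,   0.0135,  -0.0001]), 'position': array([ 0.2205, -0.5843,  0.2216]), 'tool_rot': array([-0.0002, -0.1793,  0.9838,  0.0009]), 'ft_force': array([ 0.3216, -0.8933, -0.2788]), 'wrist_torque': array([-0.0548, -0.0436,  0.0317]), 'grip_force': 0.0, 'grip_width': 0.08732376641144318}
```

View pics/top0.png

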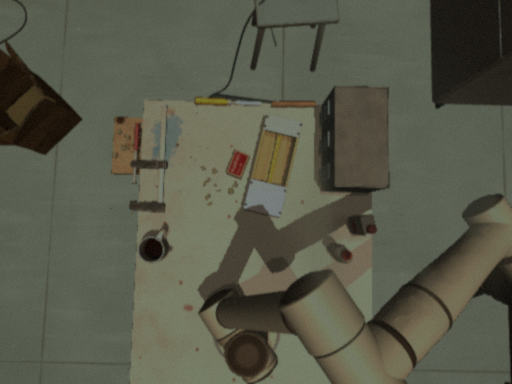

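View pics/side0.png

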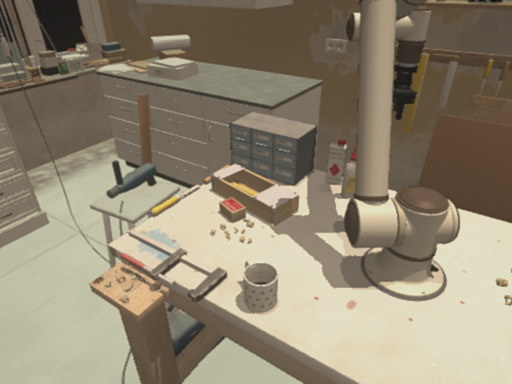

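The top view shows the caddy running from its near ledge (264,197) to its far ledge (281,126), with the yellow rule in the mouth at about (273,157). The red screw box is at (237,163), and a drawer cabinet stands to the right at about x 322. The side view agrees.

```bash
cat > h.py <<'E'
from bench import ctrl
import cv2,numpy as np
from scipy.spatial.transform import Rotation as R
np.set_printoptions(precision=4,suppress=True)
def ray(c,px,z):
    K=np.array(c["K"]);T=np.array(c["cam_to_world"])
    d=T[:3,:3]@np.linalg.inv(K)@np.array([px[0],px[1],1.]);o=T[:3,3]
    return o+d*(z-o[2])/d[2]
def proj(c,p):
    T=np.linalg.inv(np.array(c["cam_to_world"]));q=np.array(c["K"])@(T[:3,:3]@p+T[:3,3]);return q[:2]/q[2]
def tool():
    s=ctrl.read_state();q=s["tool_rot"];return s,np.array(s["position"]),R.from_quat([q[1],q[2],q[3],q[0]])
E
python3 - <<'E'
from h import *
im=cv2.imread("pics/top0.png");c=ctrl.camera_model("top")
cv2.imwrite("pics/crop0.png",cv2.resize(im[105:225,215:335],None,fx=5,fy=5,interpolation=cv2.INTER_CUBIC))
hsv=cv2.cvtColor(im,cv2.COLOR_BGR2HSV)
for name,px,z in(("near ledge",(264,197),.067),("far ledge",(281,126),.067),("box",(237,160),.04)):print(name,ray(c,px,z),hsv[px[1],px[0]])
roi=np.zeros(im.shape[:2],np.uint8);roi[115:200,245:305]=1
m=((cv2.inRange(hsv,(22,120,110),(35,255,255))>0)&(roi>0)).astype(np.uint8)
n,l,st,ce=cv2.connectedComponentsWithStats(m);print(st,ce)
k=1+np.argmax(st[1:,4]);ys,xs=np.where(l==k);P=np.array([ray(c,p,.027) for p in zip(xs,ys)])
vx,vy,x0,y0=cv2.fitLine(P[:,:2].astype(np.float32),cv2.DIST_L2,0,.01,.01).ravel();print("rule",x0,y0,np.degrees(np.arctan2(vy/vx,1)),P.min(0),P.max(0))
E
```

```text
near ledge [ 0.4325 -0.0452  0.067 ] [ 87  19 124]
far ledge [ 0.6637 -0.0954  0.067 ] [ 45  32 127]
box [0.5533 0.0443 0.04  ] [  5 148 110]
[[     0      0    512    384 196234]
 [   264    136      4      4      8]
 [   269    136     13     47    220]
 [   264    139      6      4      8]
 [   274    138      1      1      1]
 [   261    140      1      1      1]
 [   273    140      1      1      1]
 [   285    140      1      1      1]
 [   257    143     11     26     79]
 [   269    143      1      1      1]
 [   271    146      2      2      2]
 [   284    146      2      2      2]
 [   260    148      1      3      3]
 [   270    150      2      2      2]
 [   258    152      2      3      3]
 [   261    152      1      1      1]
 [   269    154      1      1      1]
 [   270    156      1      1      1]
 [   279    159      1      1      1]
 [   256    160      2      2      2]
 [   265    160      1      1      1]
 [   269    160      1      1      1]
 [   256    163      1      1      1]
 [   255    165      1      2      2]
 [   268    164      1      1      1]
 [   281
[... 735 characters left out ...]
 [271.5    146.5   ]
 [284.5    146.5   ]
 [260.     149.    ]
 [270.5    150.5   ]
 [258.3333 153.    ]
 [261.     152.    ]
 [269.     154.    ]
 [270.     156.    ]
 [279.     159.    ]
 [256.5    160.5   ]
 [265.     160.    ]
 [269.     160.    ]
 [256.     163.    ]
 [255.     165.5   ]
 [268.     164.    ]
 [281.     165.    ]
 [267.     166.5   ]
 [281.     168.    ]
 [258.375  172.875 ]
 [266.3333 172.    ]
 [277.     170.    ]
 [253.3333 174.    ]
 [280.     172.    ]
 [278.     174.    ]
 [255.     177.    ]
 [258.5    176.5   ]
 [264.75   178.    ]
 [277.     179.    ]
 [279.     182.    ]]
rule 0.56008947 -0.08113238 -10.565728 [ 0.485  -0.1001  0.027 ] [ 0.6397 -0.0622  0.027 ]
```

View pics/crop0.png

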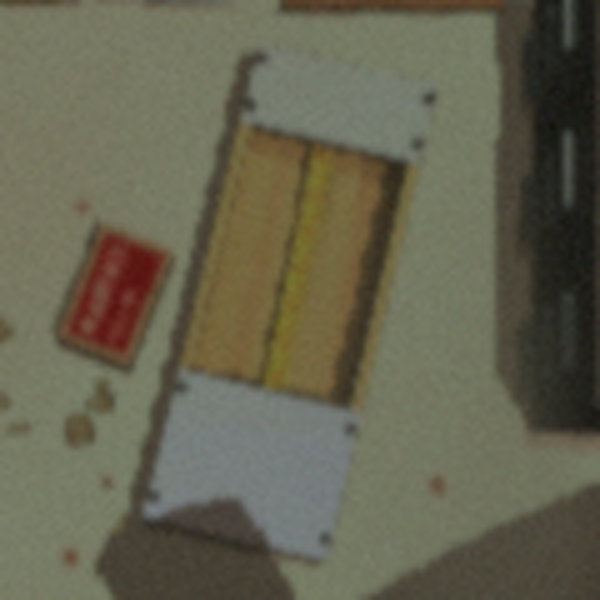

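```bash
python3 - <<'E'
from h import *
c=ctrl.camera_model("top")
f=lambda p:ray(c,np.array(p)/5+[215,105],.067)
FL,FR,NL,NR=[f(p) for p in((250,50),(437,88),(143,518),(325,560))]
nm=(f((180,372))+f((358,408)))/2; fm=(f((243,125))+f((412,163)))/2
C=(FL+FR+NL+NR)/4
u=(FL+FR-NL-NR);print("L",np.linalg.norm(u)/2,"W",np.linalg.norm(FL-FR),np.linalg.norm(NL-NR))
yaw=np.arctan2(u[1],u[0]);e=u/np.linalg.norm(u)
print("C",C,"yaw",np.degrees(yaw),"near",nm,(nm-C)@e,"far",fm,(fm-C)@e)
ry=np.radians(-10.6);ux=np.array([np.cos(ry),np.sin(ry),0])
far=C+.105*e
P=np.array([.56009,-.08113,0]); t=(C[:2]+.078*e[:2]-P[:2])@ux[:2]; g=P+t*ux
print("grasp xy",g)
for px,z in(((322,190),.2),((322,190),.05),((325,90),.2),((345,252),.19)):print(px,ray(c,px,z))
s,p,r=tool();M=R.from_matrix(np.c_[-ux,[-ux[1],ux[0],0],[0,0,-1]]) if 0 else None
tx=-ux;ty=np.cross([0,0,-1],tx);T=np.c_[tx,ty,[0,0,-1]]
print("turn rotvec tool /2pi",(r.inv()*R.from_matrix(T)).as_rotvec()/2/np.pi)
print("shift/250 to above grasp z.25",T.T@(g+[0,0,.25]-p)/.25)
E
```

```text
L 0.31202807069526917 W 0.1234806753513741 0.11807048420765896
C [ 0.535  -0.0715  0.067 ] yaw -11.919502704182463 near [ 0.4776 -0.0596  0.067 ] -0.05862471691677535 far [ 0.638  -0.0942  0.067 ] 0.10545836745122984
grasp xy [ 0.6107 -0.0906  0.    ]
(322, 190) [ 0.4479 -0.2035  0.2   ]
(322, 190) [ 0.461  -0.2328  0.05  ]
(325, 90) [ 0.7407 -0.2102  0.2   ]
(345, 252) [ 0.2743 -0.2718  0.19  ]
turn rotvec tool /2pi [ 0.0003 -0.0001  0.0868]
shift/250 to above grasp z.25 [-1.1712  2.228  -0.1137]
```

Request:
{"op": "apply_moves", "data": {"plan": [[[0, 0, -0.175, 0, 0, 0.0217, 0.6], [0, 0, -0.175, 0, 0, 0.0217, 0.6], [0, 0, -0.175, 0, 0, 0.0217, 0.6], [0, 0, -0.175, 0, 0, 0.0217, 0.6], [-0.073, 0.139, 0, 0, 0, 0, 0.6], [-0.073, 0.139, 0, 0, 0, 0, 0.6], [-0.073, 0.139, 0, 0, 0, 0, 0.6], [-0.073, 0.139, 0, 0, 0, 0, 0.6], [-0.073, 0.139, 0, 0, 0, 0, 0.6], [-0.073, 0.139, 0, 0, 0, 0, 0.6], [-0.073, 0.139, 0, 0, 0, 0, 0.6], [-0.073, 0.139, 0, 0, 0, 0, 0.6], [-0.073, 0.139, 0, 0, 0, 0, 0.6], [-0.073, 0.139, 0, 0, 0, 0, 0.6], [-0.073, 0.139, 0, 0, 0, 0, 0.6], [-0.073, 0.139, 0, 0, 0, 0, 0.6], [-0.073, 0.139, 0, 0, 0, 0, 0.6], [-0.073, 0.139, 0, 0, 0, 0, 0.6], [-0.073, 0.139, 0, 0, 0, 0, 0.6], [-0.073, 0.139, 0, 0, 0, 0, 0.6]]], "force": 40}}

```text
time: 2.1
position: [0.6103, -0.0903, 0.3971]
tool_rot: [-0.001, 0.092, 0.996, 0.0]
ft_force: [0.8, -0.1, 0.7]
grip_width: 0.052
grip_force: 0.0
```

```bash
python3 - <<'E'
from h import *
c=ctrl.camera_model("wrist");im=ctrl.snapshot("wrist");cv2.imwrite("pics/w1.png",im)
import pickle;pickle.dump(c,open("w1.pkl","wb"))
s,p,r=tool();print(s["time"],p,r.as_matrix(),s["joint_pos"],s["grip_width"])
print(np.array(c["cam_to_world"]))
e=np.array([np.cos(np.radians(-11.9)),np.sin(np.radians(-11.9)),0])
for q in([.6107,-.0906,.027],[.4776,-.0596,.067],[.638,-.0942,.067]):print(proj(c,np.array(q)))
E
```

```text
2.15 [ 0.6136 -0.0862  0.395 ] [[-0.9838  0.1795 -0.0011]
 [ 0.1795  0.9838  0.0017]
 [ 0.0014  0.0015 -1.    ]] [ 0.1204  0.3192  0.3306 -0.0018 -1.5831 -1.8717] 0.05232635613436334
[[ 0.1832  0.9464  0.2659  0.538 ]
 [ 0.9831 -0.1764 -0.0494 -0.0767]
 [ 0.0001  0.2705 -0.9627  0.559 ]
 [ 0.      0.      0.      1.    ]]
[253.5726 152.4366]
[257.3907  69.6078]
[254.4053 171.4972]
```

View pics/w1.png

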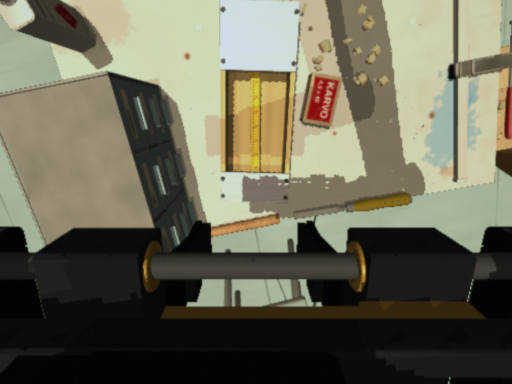

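The wrist view shows the mouth from row 70 (near ledge edge) to row 172 (far edge), as projected. The rule runs at column 255, and the screw box is at (321,99).

```bash
python3 - <<'E'
from h import *
import pickle;c=pickle.load(open("w1.pkl","rb"));im=cv2.imread("pics/w1.png")
hsv=cv2.cvtColor(im,cv2.COLOR_BGR2HSV);print(hsv[120,228:292:3].tolist())
m=cv2.inRange(hsv,(22,170,120),(35,255,255));m[:,:240]=0;m[:,275:]=0;m[:72]=0;m[172:]=0
rows=[(np.median(np.where(m[y])[0]),y,m[y].sum()/255) for y in range(74,172,8) if m[y].any()];print(rows)
P=np.array([ray(c,(x,y),.027) for x,y,_ in rows])
k=np.polyfit(P[:,0],P[:,1],1);print(k,np.degrees(np.arctan(k[0])),P[0],P[-1],"y at .61:",np.polyval(k,.6107))
_,p,r=tool();print(p)
E
```

```text
[[18, 141, 65], [18, 141, 74], [19, 143, 162], [19, 140, 178], [19, 138, 192], [19, 139, 197], [19, 139, 197], [19, 139, 192], [22, 190, 189], [23, 200, 207], [22, 184, 197], [18, 143, 153], [19, 139, 193], [19, 139, 184], [19, 139, 185], [19, 139, 192], [19, 137, 193], [19, 138, 190], [19, 138, 190], [18, 141, 74], [19, 140, 170], [20, 135, 193]]
[(np.float64(255.0), 82, np.float64(7.0)), (np.float64(256.0), 90, np.float64(7.0)), (np.float64(255.5), 98, np.float64(8.0)), (np.float64(255.5), 106, np.float64(8.0)), (np.float64(256.0), 114, np.float64(5.0)), (np.float64(255.5), 122, np.float64(6.0)), (np.float64(255.0), 130, np.float64(7.0)), (np.float64(254.5), 138, np.float64(8.0)), (np.float64(254.0), 146, np.float64(7.0)), (np.float64(252.0), 154, np.float64(3.0)), (np.float64(254.5), 162, np.float64(8.0)), (np.float64(254.5), 170, np.float64(4.0))]
[-0.2114  0.0397] -11.937200608689912 [ 0.4915 -0.0658  0.027 ] [ 0.6434 -0.0949  0.027 ] y at .61: -0.08944443849131448
[ 0.6136 -0.0862  0.395 ]
```

Request:
{"op": "apply_moves", "data": {"plan": [[[0.008, -0.017, 0.15, 0, 0, 0, 0.6], [0, 0, 0.15, 0, 0, 0, 0.6], [0, 0, 0.15, 0, 0, 0, 0.6], [0, 0, 0.15, 0, 0, 0, 0.6], [0, 0, 0.15, 0, 0, 0, 0.6], [0, 0, 0.15, 0, 0, 0, 0.6], [0, 0, 0.15, 0, 0, 0, 0.6], [0, 0, 0.12, 0, 0, 0, 0.6], [0, 0, 0.08, 0, 0, 0, 0.6], [0, 0, 0.05, 0, 0, 0, 0.6], [0, 0, 0, 0, 0, 0, 0.6], [0, 0, 0, 0, 0, 0, 0.6], [0, 0, 0, 0, 0, 0, 0.6]]]}}

```text
time: 3.45
position: [0.6081, -0.0956, 0.0741]
tool_rot: [0.001, 0.092, 0.996, 0.0]
ft_force: [0.0, -0.2, -0.1]
grip_width: 0.0522
grip_force: 0.0
```

```bash
python3 - <<'E'
from h import *
c=ctrl.camera_model("wrist");im=ctrl.snapshot("wrist");cv2.imwrite("pics/w2.png",im)
s,p,r=tool();print(s["time"],p,r.as_matrix()[:,0],s["ft_force"])
E
```

```text
3.5 [ 0.608  -0.0955  0.0741] [-0.983   0.1834 -0.0029] [0.0379 0.2606 1.0689]
```

View pics/w2.png

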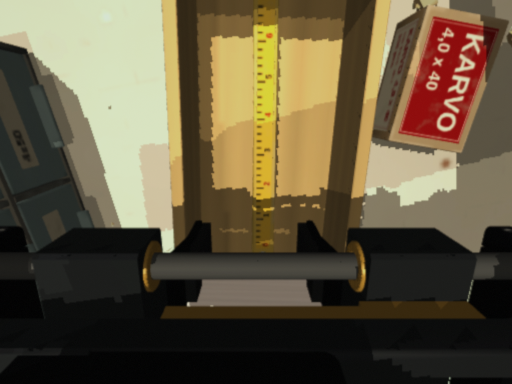

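The rule (column ~265) sits about 5 mm to the left of the finger centre (~255), so I'll correct that, descend and close.

Request:
{"op": "apply_moves", "data": {"plan": [[[0, 0.022, 0.02, 0, 0, 0, 0.6], [0, 0, 0.05, 0, 0, 0, 0.6], [0, 0, 0.05, 0, 0, 0, 0.6], [0, 0, 0.05, 0, 0, 0, 0.6], [0, 0, 0.04, 0, 0, 0, 0.6], [0, 0, 0.03, 0, 0, 0, 0.6], [0, 0, 0.016, 0, 0, 0, 0.6], [0, 0, 0, 0, 0, 0, 0.6], [0, 0, 0, 0, 0, 0, 0.6], [0, 0, 0, 0, 0, 0, 0], [0, 0, 0, 0, 0, 0, 0], [0, 0, 0, 0, 0, 0, 0], [0, 0, 0, 0, 0, 0, 0], [0, 0, 0, 0, 0, 0, 0], [0, 0, 0, 0, 0, 0, 0]]], "force": 30}}

```text
time: 5.0
position: [0.6081, -0.0901, 0.0087]
tool_rot: [0.0, 0.092, 0.996, 0.0]
ft_force: [-0.9, -0.1, 0.4]
grip_width: 0.0164
grip_force: 30.0
```

Request:
{"op": "apply_moves", "data": {"plan": [[[0, 0, -0.006, 0, 0, 0, 0], [0, 0, -0.006, 0, 0, 0, 0], [0.016, 0, 0, 0, 0, 0, 0], [0.016, 0, 0, 0, 0, 0, 0], [0.016, 0, 0, 0, 0, 0, 0], [0.016, 0, 0, 0, 0, 0, 0], [0.016, 0, 0, 0, 0, 0, 0], [0, 0, 0, 0, 0, 0, 0], [0, 0, 0, 0, 0, 0, 0]]], "force": 50}}

```text
time: 5.9
position: [0.5884, -0.0865, 0.0117]
tool_rot: [0.0, 0.092, 0.996, -0.0]
ft_force: [-0.8, 0.6, -0.7]
grip_width: 0.0163
grip_force: 50.0
```

Request:
{"op": "apply_moves", "data": {"plan": [[[0.012, 0, 0, 0, 0, 0, 0], [0.012, 0, 0, 0, 0, 0, 0], [0, 0, 0, 0, 0, 0, 0]]]}}

```text
time: 6.2
position: [0.5819, -0.0854, 0.0115]
tool_rot: [-0.0, 0.092, 0.996, -0.0]
ft_force: [0.1, -0.4, -0.3]
grip_width: 0.0159
grip_force: 50.0
```

```bash
python3 - <<'E'
from h import *
for n in("side","top"):cv2.imwrite(f"pics/{n}1.png",ctrl.snapshot(n))
a=cv2.imread("pics/side1.png")[150:235,195:310];b=cv2.imread("pics/top1.png")[105:225,215:335]
f=lambda i:cv2.resize(i,(400,int(400*i.shape[0]/i.shape[1])),interpolation=cv2.INTER_CUBIC)
a,b=f(a),f(b);h=max(len(a),len(b));pad=lambda i:cv2.copyMakeBorder(i,0,h-len(i),0,0,cv2.BORDER_CONSTANT)
cv2.imwrite("pics/c1.png",cv2.convertScaleAbs(np.hstack([pad(a),pad(b)]),alpha=1.6))
s,p,r=tool();print(p,s["ft_force"],s["wrist_torque"])
E
```

```text
[ 0.5824 -0.0854  0.0116] [ 0.3118 -0.2265 -0.935 ] [-0.0101 -0.1426  0.0277]
```

View pics/c1.png

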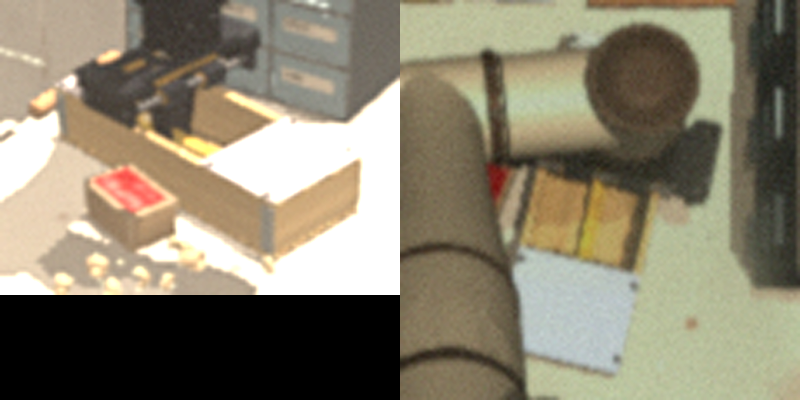

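The gripper hides the far end in both views: side view left half, top view right half. I'll find the near wall by feel, in short steps.

Request:
{"op": "apply_moves", "data": {"plan": [[[0.012, 0, 0, 0, 0, 0, 0], [0.012, 0, 0, 0, 0, 0, 0], [0, 0, 0, 0, 0, 0, 0]]]}}

```text
time: 6.6
position: [0.5759, -0.0843, 0.0115]
tool_rot: [-0.0, 0.092, 0.996, -0.0]
ft_force: [-0.1, -0.1, -1.2]
grip_width: 0.0157
grip_force: 50.0
```

Request:
{"op": "apply_moves", "data": {"plan": [[[0.012, 0, 0, 0, 0, 0, 0], [0.012, 0, 0, 0, 0, 0, 0], [0, 0, 0, 0, 0, 0, 0]]]}}

```text
time: 6.9
position: [0.5701, -0.0831, 0.0115]
tool_rot: [-0.0, 0.092, 0.996, -0.0]
ft_force: [0.6, -0.1, -0.4]
grip_width: 0.0158
grip_force: 50.0
```

Request:
{"op": "apply_moves", "data": {"plan": [[[0.01, 0, 0, 0, 0, 0, 0], [0.01, 0, 0, 0, 0, 0, 0], [0, 0, 0, 0, 0, 0, 0]]]}}

```text
time: 7.2
position: [0.5684, -0.0822, 0.0126]
tool_rot: [0.003, 0.092, 0.996, 0.0]
ft_force: [5.4, -0.5, -1.6]
grip_width: 0.0162
grip_force: 50.0
```

Contact with the near wall shows as 5.4 N. I'll back off about 10 mm and tip the far end up 17.5° about the near end.

Request:
{"op": "apply_moves", "data": {"plan": [[[-0.018, 0, 0, 0, 0, 0, 0], [-0.018, 0, 0, 0, 0, 0, 0], [-0.017, 0, 0, 0, 0, 0, 0], [0, 0, 0, 0, 0, 0, 0], [0.0012, 0, -0.0323, 0, -0.00694, 0, 0], [0.0012, 0, -0.0323, 0, -0.00694, 0, 0], [0.0012, 0, -0.0323, 0, -0.00694, 0, 0], [0, 0, 0, 0, 0, 0, 0], [0, 0, 0, 0, 0, 0, 0]]]}}

```text
time: 8.1
position: [0.5766, -0.0843, 0.0357]
tool_rot: [0.065, 0.092, 0.994, -0.006]
ft_force: [0.5, 0.6, -0.1]
grip_width: 0.0159
grip_force: 50.0
```

Request:
{"op": "apply_moves", "data": {"plan": [[[0.0012, 0, -0.0323, 0, -0.00694, 0, 0], [0.0012, 0, -0.0323, 0, -0.00694, 0, 0], [0.0012, 0, -0.0323, 0, -0.00694, 0, 0], [0.0012, 0, -0.0323, 0, -0.00694, 0, 0], [0, 0, 0, 0, 0, 0, 0], [0, 0, 0, 0, 0, 0, 0], [0, 0, 0, 0, 0, 0, 0]]]}}

```text
time: 8.8
position: [0.5708, -0.083, 0.067]
tool_rot: [0.151, 0.091, 0.984, -0.014]
ft_force: [-0.5, -0.2, -0.6]
grip_width: 0.0162
grip_force: 50.0
```

```bash
python3 - <<'E'
from h import *
s,p,r=tool();print(p,r.as_matrix(),s["ft_force"],s["wrist_torque"])
a=ctrl.snapshot("side")[120:240,175:325];cv2.imwrite("pics/c2.png",cv2.resize(a,None,fx=5,fy=5,interpolation=cv2.INTER_CUBIC))
E
```

```text
[ 0.5708 -0.083   0.067 ] [[-0.9374  0.1841  0.2955]
 [ 0.1757  0.9829 -0.0552]
 [-0.3006  0.0002 -0.9537]] [-0.5124 -0.1589 -0.5839] [0.0848 0.5911 0.0276]
```

View pics/c2.png

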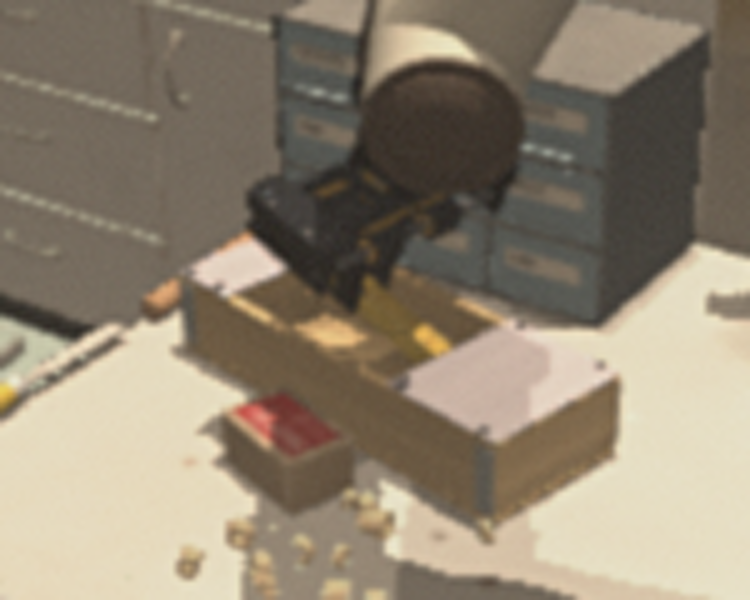

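The rule is now slanted up out of the mouth, running from the gripper at (360,290) down under the near ledge at (435,345), and nothing is touching. I'll draw it out along its own axis.

Request:
{"op": "apply_moves", "data": {"plan": [[[-0.02, 0, 0, 0, 0, 0, 0], [-0.03, 0, 0, 0, 0, 0, 0], [-0.04, 0, 0, 0, 0, 0, 0], [-0.04, 0, 0, 0, 0, 0, 0], [-0.04, 0, 0, 0, 0, 0, 0], [-0.04, 0, 0, 0, 0, 0, 0], [0, 0, 0, 0, 0, 0, 0], [0, 0, 0, 0, 0, 0, 0]]]}}

```text
time: 9.65
position: [0.6188, -0.0921, 0.0825]
tool_rot: [0.151, 0.091, 0.984, -0.014]
ft_force: [-0.2, 0.5, -0.6]
grip_width: 0.0159
grip_force: 50.0
```

Request:
{"op": "apply_moves", "data": {"plan": [[[-0.03, 0, 0, 0, 0, 0, 0], [-0.04, 0, 0, 0, 0, 0, 0], [-0.04, 0, 0, 0, 0, 0, 0], [-0.04, 0, 0, 0, 0, 0, 0], [-0.04, 0, 0, 0, 0, 0, 0], [-0.04, 0, 0, 0, 0, 0, 0], [-0.04, 0, 0, 0, 0, 0, 0], [-0.04, 0, 0, 0, 0, 0, 0], [-0.02, 0, 0, 0, 0, 0, 0], [0, 0, 0, 0, 0, 0, 0], [0, 0, 0, 0, 0, 0, 0]]]}}

```text
time: 10.75
position: [0.6955, -0.1066, 0.1072]
tool_rot: [0.151, 0.091, 0.984, -0.014]
ft_force: [-0.1, 0.3, -1.2]
grip_width: 0.016
grip_force: 50.0
```

```bash
python3 - <<'E'
from h import *
s,p,r=tool();print(s["time"],p,r.as_matrix(),s["ft_force"],s["wrist_torque"],s["joint_pos"])
a=ctrl.snapshot("side")[90:240,150:350];cv2.imwrite("pics/c3.png",cv2.resize(a,None,fx=4,fy=4,interpolation=cv2.INTER_CUBIC))
E
```

```text
10.75 [ 0.6955 -0.1066  0.1072] [[-0.9379  0.1838  0.2943]
 [ 0.1753  0.983  -0.0551]
 [-0.2995 -0.0001 -0.9541]] [-0.1061  0.3296 -1.2476] [0.0822 0.6022 0.0435] [ 0.1132  0.4783 -0.2553  0.1685 -0.5522 -1.9997]
```

View pics/c3.png

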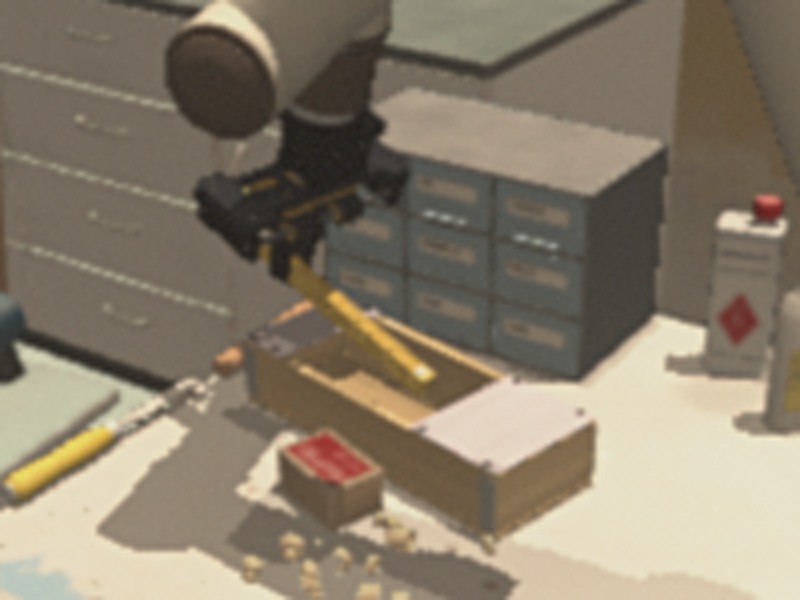

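The near end is visible at (425,375), clear of the near ledge edge and still inside the caddy. Next I'll lift.

Request:
{"op": "apply_moves", "data": {"plan": [[[-0.015, 0, -0.05, 0, 0, 0, 0], [-0.0225, 0, -0.0725, 0, 0, 0, 0], [-0.0225, 0, -0.0725, 0, 0, 0, 0], [-0.0225, 0, -0.0725, 0, 0, 0, 0], [-0.0225, 0, -0.0725, 0, 0, 0, 0], [0, 0, 0, 0, 0, 0, 0], [0, 0, 0, 0, 0, 0, 0]]]}}

```text
time: 11.5
position: [0.6949, -0.1064, 0.1962]
tool_rot: [0.151, 0.091, 0.984, -0.014]
ft_force: [-0.1, -0.3, -1.3]
grip_width: 0.016
grip_force: 50.0
```

```bash
python3 - <<'E'
from h import *
s,p,r=tool();print(p,s["ft_force"],s["joint_pos"])
E
```

```text
[ 0.6949 -0.1064  0.1962] [-0.1437 -0.2996 -1.3106] [ 0.1151  0.391  -0.1359  0.1289 -0.7562 -1.9519]
```

Nothing is near a limit, so I'll lift another 125 mm or so.

Request:
{"op": "apply_moves", "data": {"plan": [[[-0.0225, 0, -0.0725, 0, 0, 0, 0], [-0.0225, 0, -0.0725, 0, 0, 0, 0], [-0.0225, 0, -0.0725, 0, 0, 0, 0], [-0.0225, 0, -0.0725, 0, 0, 0, 0], [-0.0225, 0, -0.0725, 0, 0, 0, 0], [-0.0225, 0, -0.0725, 0, 0, 0, 0], [-0.0125, 0, -0.04, 0, 0, 0, 0], [0, 0, 0, 0, 0, 0, 0], [0, 0, 0, 0, 0, 0, 0], [0, 0, 0, 0, 0, 0, 0], [0, 0, 0, 0, 0, 0, 0], [0, 0, 0, 0, 0, 0, 0], [0, 0, 0, 0, 0, 0, 0], [0, 0, 0, 0, 0, 0, 0]]]}}

```text
time: 12.9
position: [0.695, -0.1064, 0.3209]
tool_rot: [0.151, 0.091, 0.984, -0.014]
ft_force: [0.8, -0.4, -0.6]
grip_width: 0.0157
grip_force: 50.0
```

```bash
python3 - <<'E'
from h import *
s,p,r=tool();print(s["time"],p,s["ft_force"],s["dq"],s["grip_force"])
a=ctrl.snapshot("side")[60:240,130:370];cv2.imwrite("pics/c4.png",cv2.resize(a,None,fx=3,fy=3,interpolation=cv2.INTER_CUBIC))
ax=-r.as_matrix()[:,0];n=p-.185*ax
print("near end est",n,"side-crop px",(proj(ctrl.camera_model("side"),n)-[130,60])*3)
E
```

```text
12.9 [ 0.695  -0.1064  0.3209] [ 0.8016 -0.4077 -0.5584] [-0.0007 -0.0009  0.001   0.0007 -0.0005  0.0006] 49.99765522778034
near end est [ 0.5216 -0.0741  0.2653] side-crop px [375.6239 208.5091]
```

View pics/c4.png

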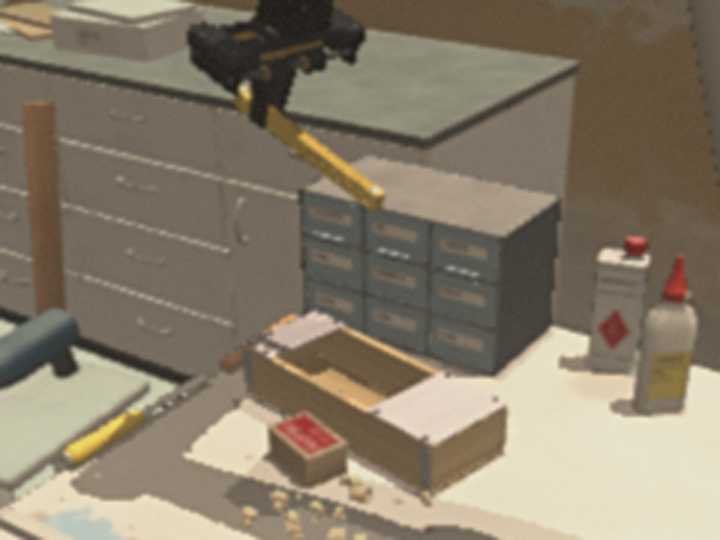

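The near end appears at (377,202) and was predicted at (376,208). That puts it about 0.26 m up, with the rule held still and the caddy, box and bottle all standing.

```bash
python3 -c "
from bench import ctrl
print(ctrl.sign_off())"
```

```text
the job is handed in; nothing more can be done
None
```

I drew the rule out far end first and handed the job in with it gripped motionless, its lowest end about 0.26 m above the table; the caddy, screw box and glue bottle looked undisturbed in the last picture, the mug was out of that view but nowhere near the arm's path, and the hand-in returned no verdict.

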